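# Hang the dropping funnel in the fork hook of the fume-hood stand

## Task

Lift the amber dropping funnel out of its white draining block by the orange cap and hang it on the green fork hook of the retort stand: bring its neck in through the hook's open side, then lower the white collar into the pocket until it sits fully home, upright, and let go. It is glass, so feel for the pocket gently, do not drop it in, and leave the other things on the bench as they are.

Things in the scene. Friction and masses are not known exactly. Their poses are not given: they have to be found in the camera images.
- funnel_mid (a point): Middle of the loose amber funnel (0.14 to 0.28 kg), upright in the block, z up; round but for the cap. Heights from here: stem tip -105 mm; stem 11 mm dia. up to -65; bulb 52 mm dia., -65 to +6; neck 16 mm dia., +7 to +45; white collar; square orange cap to grip, 26 x 26 mm, its flats facing x and y, +52 to +105 (top). No pose is given while held.
- funnel_collar (a point): Centre of the flat underside of the funnel's white collar (40 mm dia., 7 mm thick), 45 mm above funnel_mid, z up. This face rests on the hook. The glass cracks if it meets stand or hook with more than 20 N.
- block: White draining block, 80 x 80 x 45 mm, fixed; origin under its centre, z up. The funnel's stem stands 40 mm deep in its central upright 14 mm hole, so it must be lifted 45 mm straight up to come free.
- stand: Fixed retort stand; origin at table height on the axis of its 12 mm rod (200 mm tall), z up, base plate 14 mm thick. A rigid green fork hook reaches out to the stand's -x side; its slot runs along x, centred on y = 0, open at the -x end. A clamp block 26 x 30 mm on the rod rises 2 mm above the lip's top.
- hook_guess (a point): Rough place of the hook's pocket centre, level with the lip's top: 90 mm out from the rod, 195 mm high, axes as the stand's. The clamp was set by hand: the true hook is up to 18 mm off along x, either way, and 3 mm in height. From the TRUE centre: slot 22 mm wide, front lip from x = -47.5 to -22.5 mm, flared mouth to -61; tines 18 mm thick, 64 mm wide overall.
- pocket_guess (a point): Rough centre of the pocket's floor, 10 mm under hook_guess and off by the same amount. The pocket is a flat recess 10 mm below the lip's top, 45 mm along x, 46 mm wide: the collar has 2.5 mm to spare. An upright back stop, 22.5 to 32.5 mm behind the true centre (+x), rises 7 mm above the lip's top and halts a collar slid in along the lip.
- beaker: Bystander: loose clear glass beaker, 52 mm diameter, 60 mm tall; origin under its centre.
- vial: Bystander: loose small green vial, 24 mm diameter, 45 mm tall; origin under its centre.
- flask: Bystander: loose clear conical flask, 80 mm diameter, 110 mm tall; origin under its centre.
- spatula: Bystander: loose flat spatula lying along its x, 160 mm long.
- stopper: Bystander: loose green stopper, 28 mm diameter, 34 mm tall; origin under its centre.
- corkring: Bystander: loose cork ring, 90 mm outer diameter, 25 mm tall; origin under its centre.
Mind the look-alikes: they are no part of the job. Of the things like the part that bears funnel_mid, leave any that is blue; of the rest the larger one is meant. Of the things shaped like the block, the white one is meant.

How it is judged:
By the outcome, as a careful person would: the job done as asked, in the order asked, and still so for the second after the job is handed in, with the robot touching nothing.
It also fails if it takes over 61 s, if anything falls off the work surface, if the arm or the gripper's body presses on something with over 40 N, if the wrist force passes 120 N, or if a joint passes its speed limit or range.

## Robot

A 7-joint arm with a two-finger parallel gripper is mounted at the origin on the work surface. World frame = base frame: x ahead of the robot, y to its left, z up, the work surface at z = 0. Lengths are in m, angles in rad, forces in N, time in s.
With the tool pointing down it reaches from about 0.4 to 0.9 m from the base axis. Payload 5.5 kg.
Tool frame: the origin (TCP) lies between the finger pads; the fingertips stand 19 mm ahead of it and the grasp point (between the pads) is the TCP; z points along the fingers, y is the line along which they close (so a half turn about z gives the same grasp; the last joint's range is limited). The gripper opens to 92 mm and grips with 3 to 60 N. Pads are 19 mm wide; open, the fingers measure 130 mm over their backs; the gripper's body (75 mm by 190 mm) begins 47 mm behind the grasp point.
Start: joints at [1.413, 0.501, -0.427, 1.55, 0.221, 1.138, -0.21], TCP at [0.266, -0.593, 0.246] pointing down, gripper open.
Joint ranges: [-2.88, 2.88], [-0.31, 2.03], [-1.54, 1.56], [0.2, 2.42], [-1.41, 4.55], [0.19, 2.02], [-2.57, 2.57]. Speed limits (rad/s): [2.57, 2.57, 3.14, 3.14, 3.14, 3.14, 3.14].

## Interface

Orientations are given as a unit quaternion [x, y, z, w].
In Python, from workcell import observe, snapshot, hand_in gives the robot as it stands.
- The arm moves only by the tool jog_arm, never from a script. Its argument "commands" is a list of rows, each an object with "gripper": the gripper's target within -1 to 1 (fully open at 1, half-way at 0, shut at -1); "dp": the shift along the tool's x, y, z in m, a list of three; "turn": the turn about the tool's z in rad. In form: [{"gripper": gripper, "dp": [tx, ty, tz], "turn": turn}, ...]. A call has 1 to 20 rows; each row shifts and turns the commanded pose from where the row before left it, along the tool's axes as they then stand; what a row does not reach is not made up. A row lasts 1/12 s, in which the tool goes at most 41.7 mm and 7.16 degrees, less where a joint would pass 70% of its speed; a pose out of reach is approached as far as the arm can. A call is refused whole if a number of a shift passes 0.0417 or a number of a turn 0.125, either way. A call with a gripper value outside its range is refused whole. The fingers move at their own pace and stop on an object; "force" is the grip in N (left out, the last holds). Time passes only in rows, so rows that do not move let the fingers close. It gives the time, the measured TCP pose, the force, the opening and the grip force at its end, in the units of the state.
- observe(): the state, without advancing time (a new reading comes with each control period).
- snapshot(name): name is "side" or "top" or "wrist"; returns a dict with "img" (420x560x3 uint8, red, green, blue), "fx", "fy", "cx", "cy" (pixels), "extrinsics" (4x4, takes a point from world to camera coordinates). Camera axes: x right, y up, looking along -z (the intrinsics and any distortion apply to the point x, -y, -z); pixel columns grow to the right and rows downward; lengths in m; the calibration is good to about 2 mm. A picture is of the moment at which its call begins. There is no depth.
- hand_in(): hands the job in; it is judged then, once.
The state is a dict: "time_s": time; "q": joint angles; "qvel": joint speeds; "tau": joint torques, N m; "tool_pos": TCP position; "orientation": TCP orientation; "ft_force": force on the tool from outside, world axes, zero at the start; "torque": the same for the moment, N m; "gripper_width": finger opening in m; "grip_force": force on a finger pad.
Only numpy, scipy, OpenCV 4.12 (cv2) and the standard library are available. Lean on these libraries where they do the work, as an engineer would, in place of code of your own. Each camera call takes 0.05 s, during which the arm holds its last target. There are 200 camera calls.

## Working session

There is one attempt and no reset: what is moved stays moved. The work goes in short steps, Python scripts to look and compute and a tool call to move; the robot and the scene stay as the last step left them, time stands still between calls to the robot, and variables do not carry over. Pictures are saved under pics/ and viewed, at most 11 in all, crops included, and the job is handed in when it is done.

Besides the shell and the picture viewer there is one more tool, called after "Emit:" as name(argument=value, ...), one argument or row to a line, values as JSON. jog_arm: Moves the arm, as the interface text tells. Its arguments: {"type":"object","properties":{"commands":{"type":"array","items":{"type":"object","properties":{"gripper":{"type":"number"},"dp":{"type":"array","items":{"type":"number"}},"turn":{"type":"number"}}}},"force":{"type":"number"}},"required":["commands"]}

```bash
mkdir -p pics; python3 - <<'E'
from workcell import *
import cv2,numpy as np
s=observe();print(s)
for n in("side","top"):
    d=snapshot(n);cv2.imwrite(f"pics/{n}0.png",d["img"][:,:,::-1]);print(n,d["fx"],d["fy"],d["cx"],d["cy"],[k for k in d]);print(np.round(d["extrinsics"],4).tolist())
E
```

```text
{'time_s': 0.0, 'q': array([ 1.41320581,  0.5018636 , -0.42674773,  1.55146503,  0.22082146,
        1.13832982, -0.21030447]), 'qvel': array([-0.00057918,  0.00209481,  0.00096046, -0.00011965, -0.00084266,
       -0.00110733, -0.00063803]), 'tau': array([-6.67726090e-04, -5.66592371e+01, -5.81580386e+00, -2.79110420e+01,
       -6.84460904e-02,  3.08552035e-02,  1.68603306e-04]), 'tool_pos': array([ 0.26516063, -0.59270617,  0.24465838]), 'orientation': array([ 9.77945415e-01,  2.08858222e-01, -1.98376782e-04, -9.84036898e-04]), 'ft_force': array([-0.1453479 ,  0.20128136,  0.22747574]), 'torque': array([-0.0241487 ,  0.01614185, -0.01172758]), 'grip_force': 0.0, 'gripper_width': 0.0917944456486697}
side 475.1134674536306 475.1134674536306 290.94991762026206 213.99601568453178 ['img', 'fx', 'fy', 'cx', 'cy', 'extrinsics']
[[0.6791, -0.7341, 0.0043, -0.3706], [0.3531, 0.3318, 0.8748, -0.2899], [-0.6436, -0.5925, 0.4845, -0.8779], [0.0, 0.0, 0.0, 1.0]]
top 535.1797516725991 535.1797516725991 276.3131753522836 202.04556684520497 ['img', 'fx', 'fy', 'cx', 'cy', 'extrinsics']
[[-0.0177, -0.9998, 0.0002, 0.0103], [0.9972, -0.0176, 0.0722, -0.5322], [-0.0722, 0.0015, 0.9974, -1.824], [0.0, 0.0, 0.0, 1.0]]
```

View pics/side0.png

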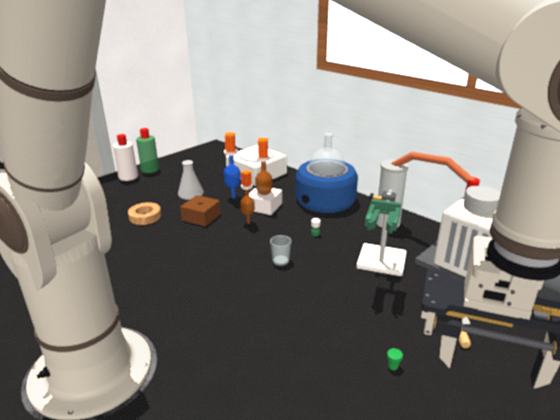

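View pics/top0.png

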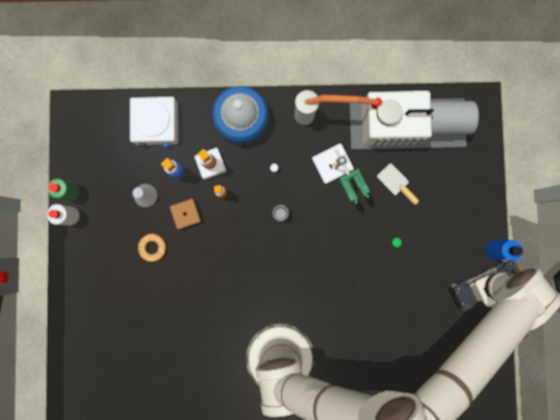

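Side view: the amber funnels are at (264,180) on the white block, which is the larger one, and at (247,200) on the brown block, which is smaller. The blue funnel is at (232,180) and the amber one's white block at (266,200). The green hook is at (383,210). In the top view the same things are at (208,158), (221,191), (173,168) and (350,180). I choose the larger amber one on the white block and check it with a close crop.

```bash
cat > h.py <<'E'
import numpy as np,cv2
from workcell import *
def ray(d,u,v):
    R=d["extrinsics"][:3,:3];t=d["extrinsics"][:3,3]
    c=np.array([(u-d["cx"])/d["fx"],-(v-d["cy"])/d["fy"],-1.])
    return -R.T@t,R.T@c
def plane(d,u,v,z):
    o,r=ray(d,u,v);return o+r*(z-o[2])/r[2]
def proj(d,p):
    c=d["extrinsics"][:3,:3]@np.asarray(p,float)+d["extrinsics"][:3,3]
    return np.array([d["cx"]+d["fx"]*c[0]/-c[2],d["cy"]-d["fy"]*c[1]/-c[2]])
def tri(d1,p1,d2,p2):
    o1,r1=ray(d1,*p1);o2,r2=ray(d2,*p2)
    s=np.linalg.lstsq(np.c_[r1,-r2],o2-o1,rcond=None)[0]
    a,b=o1+s[0]*r1,o2+s[1]*r2
    return (a+b)/2,np.linalg.norm(a-b)
def hsv(im):return cv2.cvtColor(im,cv2.COLOR_RGB2HSV)
def blobs(m,amin=15):
    n,l,s,c=cv2.connectedComponentsWithStats(m.astype(np.uint8))
    return [(l==i,s[i],c[i]) for i in range(1,n) if s[i][4]>=amin]
E
python3 - <<'E'
from h import *
d={n:snapshot(n) for n in("side","top")}
np.set_printoptions(precision=4,suppress=True)
for n in d:
    h=hsv(d[n]["img"])
    for nm,lo,hi in(("orange",(6,180,180),(18,255,255)),("green",(60,80,30),(90,255,255))):
        for m,s,c in blobs(cv2.inRange(h,lo,hi)>0): print(n,nm,s,c)
t=d["top"];print("funnel cap top",plane(t,208,153,.215),"block",plane(t,210,163,.045))
print("hook",plane(t,349,188,.19),"plate",plane(t,333,164,.014))
a=cv2.resize(t["img"][120:220,140:220],None,fx=5,fy=5,interpolation=2);b=cv2.resize(t["img"][135:215,305:385],None,fx=5,fy=5,interpolation=2)
s=cv2.resize(d["side"]["img"][125:225,215:295],None,fx=5,fy=5,interpolation=2)
cv2.imwrite("pics/c1.png",np.hstack([a[:500],s])[:,:,::-1]);cv2.imwrite("pics/c2.png",np.hstack([b,cv2.resize(d["side"]["img"][185:285,345:425],None,fx=4,fy=4,interpolation=2)])[:,:,::-1])
E
```

```text
side orange [226 133   9  19 145] [229.6345 141.6966]
side orange [259 139   8  19 143] [262.6224 147.5035]
side orange [242 171   9  15 117] [245.9744 177.8632]
side orange [260 172   5   4  15] [261.9333 173.4   ]
side green [137 136  22  38 585] [147.6103 155.5761]
side green [365 198  36  36 736] [382.4959 213.7582]
side green [311 228   9   9  70] [315.0143 231.7714]
side green [386 347  18  24 303] [394.0759 358.0033]
top green [339 169  31  36 542] [354.607  185.5203]
top green [ 49 178  30  22 347] [ 65.8213 190.2622]
top green [391 237  11  11  95] [396.4211 242.0842]
funnel cap top [0.6742 0.2101 0.215 ] block [0.668  0.2249 0.045 ]
hook [ 0.56   -0.2271  0.19  ] plate [ 0.6616 -0.1982  0.014 ]
```

View pics/c1.png

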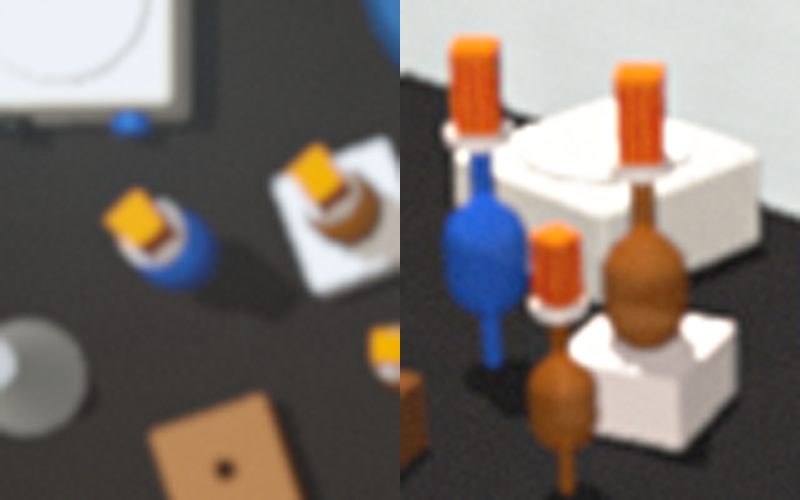

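View pics/c2.png

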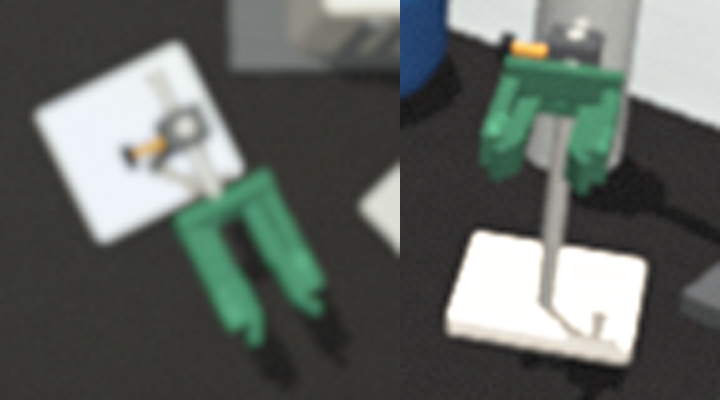

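The crops confirm the choice: the larger amber funnel stands in the white block, cap top at about (204,153) in the top image. The hook opens down and to the right in the top image, and the stand is yawed about 26°. Next I compute the wrist camera's geometry and the move to a viewing pose.

```bash
cat >> h.py <<'E'
from scipy.spatial.transform import Rotation as Ro
def st():
    s=observe();R=Ro.from_quat(s["orientation"]).as_matrix();return s,R
def go(p,yaw=None):
    s,R=st();x=np.arctan2(R[1,0],R[0,0])
    print("t",round(s["time_s"],2),"tcp",np.round(s["tool_pos"],4),"yaw",round(np.degrees(x),2),"dp tool mm",np.round(1000*R.T@(np.array(p)-s["tool_pos"]),1),"" if yaw is None else "turn %.3f"%(-(np.radians(yaw)-x)))
E
python3 - <<'E'
from h import *
np.set_printoptions(precision=4,suppress=True)
s,R=st();w=snapshot("wrist")
E=w["extrinsics"];o=-E[:3,:3].T@E[:3,3]
print("cam in tool",R.T@(o-s["tool_pos"]),"axes in tool",R.T@E[:3,:3].T, w["fx"],w["cx"],w["cy"])
t=snapshot("top");sd=snapshot("side")
print("funnel", plane(t,203.6,153,.215), "side px pred",proj(sd,plane(t,203.6,153,.215)))
print("blue cap top",tri(t,(140+140/5,120+217/5),sd,(215+(475-400)/5,125+45/5)))
print("small",tri(t,(140+383/5,120+345/5),sd,(215+(555-400)/5,125+232/5)))
go([.53,-.24,.42]);go([.675,.218,.42])
E
```

```text
cam in tool [ 0.0827  0.0004 -0.1398] axes in tool [[ 0.      0.9527  0.3039]
 [ 1.      0.0001 -0.0005]
 [-0.0005  0.3039 -0.9527]] 344.46094362019033 276.03000984148946 211.99393633360654
funnel [0.6744 0.2237 0.215 ] side px pred [264.0012 139.3503]
blue cap top (array([0.6443, 0.3349, 0.2115]), np.float64(0.00017155210402109407))
small (array([0.5685, 0.1892, 0.161 ]), np.float64(0.0038831712744323526))
t 0.35 tcp [ 0.2655 -0.5931  0.2455] yaw 24.11 dp tool mm [ 385.7 -214.3 -174.4] 
t 0.35 tcp [ 0.2655 -0.5931  0.2455] yaw 24.11 dp tool mm [ 705.2 -573.1 -174.2]
```

Emit:
jog_arm(
  commands=[
    {"dp":[0,0,-0.035],"turn":0,"gripper":1},
    {"dp":[0.01,-0.005,-0.035],"turn":0,"gripper":1},
    {"dp":[0.025,-0.014,-0.035],"turn":0,"gripper":1},
    {"dp":[0.025,-0.014,-0.035],"turn":0,"gripper":1},
    {"dp":[0.025,-0.014,-0.035],"turn":0,"gripper":1},
    {"dp":[0.025,-0.014,0],"turn":0,"gripper":1},
    {"dp":[0.025,-0.014,0],"turn":0,"gripper":1},
    {"dp":[0.025,-0.014,0],"turn":0,"gripper":1},
    {"dp":[0.025,-0.014,0],"turn":0,"gripper":1},
    {"dp":[0.025,-0.014,0],"turn":0,"gripper":1},
    {"dp":[0.025,-0.014,0],"turn":0,"gripper":1},
    {"dp":[0.025,-0.014,0],"turn":0,"gripper":1},
    {"dp":[0.025,-0.014,0],"turn":0,"gripper":1},
    {"dp":[0.025,-0.014,0],"turn":0,"gripper":1},
    {"dp":[0.025,-0.014,0],"turn":0,"gripper":1},
    {"dp":[0.025,-0.013,0],"turn":0,"gripper":1},
    {"dp":[0.025,-0.014,0],"turn":0,"gripper":1},
    {"dp":[0,0,0],"turn":0,"gripper":1},
    {"dp":[0,0,0],"turn":0,"gripper":1},
  ],
)

```text
time_s: 1.93
tool_pos: [0.5266, -0.2437, 0.4126]
orientation: [0.977, 0.211, 0.0, -0.0]
ft_force: [0.0, -0.6, 0.7]
gripper_width: 0.0919
grip_force: 0.0
```

```bash
python3 - <<'E'
from h import *
w=snapshot("wrist");go([.675,.2237,.42])
np.savez("w1.npz",**w)
cv2.imwrite("pics/w1.png",w["img"][:,:,::-1])
E
```

```text
t 1.98 tcp [ 0.5256 -0.2457  0.4125] yaw 24.2 dp tool mm [ 328.7 -366.9   -7.8]
```

View pics/w1.png

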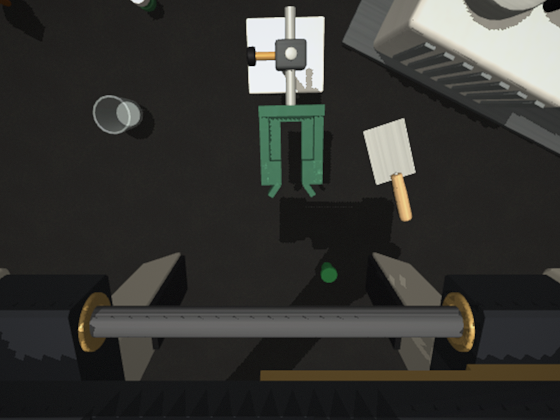

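The wrist view shows the hook squarely. Back stop: rows 105–118, cols 259–325. Pocket step near row 158, front lip edge near row 186, rod clamp at (291,54). I'll measure these from the mask.

```bash
python3 - <<'E'
from h import *
np.set_printoptions(precision=4,suppress=True)
w=dict(np.load("w1.npz"));im=w["img"];h=hsv(im)
m=cv2.inRange(h,(60,60,30),(95,255,255))[95:205,245:340]>0
for r in range(8,108,4):
    c=np.where(m[r])[0]
    if len(c): print(r+95,c.min()+245,c.max()+245,[int(x) for x in (np.where(np.diff(c)>1)[0])][:3], [int(c[i])+245 for i in np.where(np.diff(c)>1)[0]],[int(c[i+1])+245 for i in np.where(np.diff(c)>1)[0]])
print("colL",im[100:200:1,268,1].tolist());print("colR",im[100:200,316,1].tolist())
# wall plate angle
p=cv2.inRange(h,(0,0,170),(179,60,255));b=max(blobs(p[0:110,230:340]>0),key=lambda b:b[1][4]);print(b[1])
b=np.argwhere(b[0])[:,::-1].astype(np.float32);r=cv2.minAreaRect(b);print(r)
P=[plane(w,u+230,v,.014) for u,v in cv2.boxPoints(r)];print(np.array(P))
E
```

```text
107 258 324 [] [] []
111 258 324 [] [] []
115 258 324 [] [] []
119 259 323 [] [] []
123 259 323 [21] [280] [301]
127 259 323 [21] [280] [301]
131 259 323 [21] [280] [301]
135 259 323 [21] [280] [301]
139 259 323 [21] [280] [301]
143 260 323 [20] [280] [301]
147 260 323 [20] [280] [301]
151 260 322 [20] [280] [301]
155 260 322 [20] [280] [301]
159 260 322 [20] [280] [301]
163 260 322 [21] [281] [301]
167 261 322 [20] [281] [301]
171 260 322 [21] [281] [301]
175 261 322 [20] [281] [301]
179 261 322 [20] [281] [301]
183 261 322 [20] [281] [302]
187 271 311 [9] [280] [304]
191 268 314 [9] [277] [306]
195 268 314 [6] [274] [309]
colL [34, 34, 33, 33, 30, 81, 120, 128, 126, 126, 125, 125, 126, 126, 127, 128, 110, 89, 89, 87, 88, 87, 96, 102, 100, 100, 101, 101, 102, 101, 102, 101, 104, 105, 105, 105, 105, 104, 105, 106, 105, 109, 110, 108, 108, 109, 109, 109, 108, 108, 108, 110, 113, 112, 113, 113, 112, 112, 112, 112, 118, 121, 120, 120, 119, 119, 119, 119, 119, 120, 121, 121, 129, 128, 119, 119, 118, 130, 144, 136, 127, 127, 123, 120, 112, 74, 31, 35, 34, 37, 46, 49, 53, 71, 92, 78, 38, 33, 37, 35]
colR [21, 23, 19, 16, 75, 114, 122, 120, 120, 121, 121, 120, 120, 121, 123, 98, 100, 125, 123, 122, 122, 121, 121, 122, 121, 121, 122, 124, 122, 123, 121, 122, 122, 121, 122, 121, 122, 121, 122, 121, 121, 121, 122, 121, 121, 120, 120, 119, 119, 120, 119, 119, 118, 118, 118, 119, 119, 119, 118, 118, 123, 125, 120, 122, 122, 121, 121, 120, 120, 120, 119, 119, 119, 127, 131, 123, 120, 121, 124, 128, 123, 122, 124, 110, 73, 33, 36, 37, 37, 36, 35, 36, 33, 32, 33, 34, 35, 35, 34, 36]
[  65   16   29   76 1649]
((79.0, 53.5), (75.0, 28.0), 90.0)
[[ 0.7169 -0.1868  0.014 ]
 [ 0.733  -0.2222  0.014 ]
 [ 0.6451 -0.2666  0.014 ]
 [ 0.6281 -0.2289  0.014 ]]
```

```bash
python3 - <<'E'
from h import *
np.set_printoptions(precision=4,suppress=True)
w=dict(np.load("w1.npz"))
# direction from left/right outer tine edges + slot edges
z=.195
L=[plane(w,u,v,z)[:2] for u,v in((258.5,123),(261,183))];R=[plane(w,u,v,z)[:2] for u,v in((324,123),(322.9,183))]
sl=[plane(w,u,v,z-.010)[:2] for u,v in((281,125),(281.8,163))];sr=[plane(w,u,v,z-.010)[:2] for u,v in((300.8,125),(301,163))]
ang=lambda a:np.degrees(np.arctan2(*(a[0]-a[1])[::-1]))
print("angles",ang(L),ang(R),ang(sl),ang(sr),"width",np.linalg.norm(L[1]-R[1]),np.linalg.norm(sl[0]-sr[0]))
yaw=np.radians(24.5);ex=np.array([np.cos(yaw),np.sin(yaw)]);ey=np.array([-ex[1],ex[0]])
for z in(.192,.195,.198):
  for nm,u,v,dz,off in(("front",292,185,0,-47.5),("step",292,160,0,-22.5),("bsF",291,115.7,.007,22.5),("bsB",291,104.9,.007,32.5)):
    p=plane(w,u,v,z+dz)[:2];c=p-ex*off/1000;print(z,nm,c,"along,across",1000*c@ex,1000*c@ey)
for v in(125,160,183):print("mid",1000*plane(w,(258.5+(v-123)*2.5/60+324-(v-123)*1.1/60)/2,v,.195)[:2]@ey)
rod=plane(w,291,53,.20)[:2];print("rod",rod, rod@ex*1000,rod@ey*1000)
E
```

```text
angles 25.967454290149153 25.726783348641412 25.882467951743337 25.949946118902286 width 0.06564385589310363 0.020514290620653252
0.192 front [ 0.5754 -0.2407] along,across 423.7711140477978 -457.6717925201913
0.192 step [ 0.5769 -0.2397] along,across 425.58987616673625 -457.34605355410264
0.192 bsF [ 0.5761 -0.238 ] along,across 425.5697711020058 -455.50077821169094
0.192 bsB [ 0.5763 -0.2378] along,across 425.7670302147691 -455.38590111511047
0.195 front [ 0.576  -0.2403] along,across 424.4736267800118 -457.53029763089336
0.195 step [ 0.5773 -0.2394] along,across 426.06915298420057 -457.2072700739198
0.195 bsF [ 0.5762 -0.2378] along,across 425.67671824547836 -455.3749099050532
0.195 bsB [ 0.5762 -0.2377] along,across 425.7874154524307 -455.2610079705534
0.198 front [ 0.5766 -0.2399] along,across 425.1761395122256 -457.3888027415954
0.198 step [ 0.5777 -0.239 ] along,across 426.5484298016648 -457.06848659373696
0.198 bsF [ 0.5762 -0.2377] along,across 425.7836653889509 -455.2490415984155
0.198 bsB [ 0.5762 -0.2376] along,across 425.80780069009245 -455.1361148259964
mid -456.0458495762797
mid -456.87652948168744
mid -457.4508965353104
rod [ 0.6478 -0.2046] 504.67029263655104 -454.8215912371564
```

Emit:
jog_arm(
  commands=[
    {"dp":[0.014,-0.018,0],"turn":0,"gripper":1},
    {"dp":[0.022,-0.029,0],"turn":0,"gripper":1},
    {"dp":[0.022,-0.029,0],"turn":0,"gripper":1},
    {"dp":[0.022,-0.029,0],"turn":0,"gripper":1},
    {"dp":[0.022,-0.029,0],"turn":0,"gripper":1},
    {"dp":[0.022,-0.029,0],"turn":0,"gripper":1},
    {"dp":[0.022,-0.029,0],"turn":0,"gripper":1},
    {"dp":[0.022,-0.029,0],"turn":0,"gripper":1},
    {"dp":[0.022,-0.029,0],"turn":0,"gripper":1},
    {"dp":[0.022,-0.029,0],"turn":0,"gripper":1},
    {"dp":[0.022,-0.029,0],"turn":0,"gripper":1},
    {"dp":[0.022,-0.029,0],"turn":0,"gripper":1},
    {"dp":[0.022,-0.029,0],"turn":0,"gripper":1},
    {"dp":[0,0,0],"turn":0,"gripper":1},
    {"dp":[0,0,0],"turn":0,"gripper":1},
    {"dp":[0,0,0],"turn":0,"gripper":1},
  ],
)

```text
time_s: 3.32
tool_pos: [0.6303, 0.1997, 0.412]
orientation: [0.978, 0.208, -0.0, 0.001]
ft_force: [0.4, -0.1, 0.4]
gripper_width: 0.0923
grip_force: 0.0
```

```bash
python3 - <<'E'
from h import *
np.set_printoptions(precision=4,suppress=True)
w=snapshot("wrist");go([.675,.2237,.25]);np.savez("w2.npz",**w)
cv2.imwrite("pics/w2.png",w["img"][:,:,::-1])
h=hsv(w["img"])
for m,s,c in blobs(cv2.inRange(h,(5,170,120),(25,255,255))>0,40):
    r=cv2.minAreaRect(np.argwhere(m)[:,::-1].astype(np.float32));print(s,c,r,plane(w,*c,.215))
print(observe()["q"])
E
```

```text
t 3.37 tcp [0.6304 0.1988 0.4121] yaw 23.92 dp tool mm [ 51.   -5.  162.1] 
[146  99  32  33 309] [164.9676 112.8738] ((157.51080322265625, 113.03514099121094), (28.893938064575195, 32.570011138916016), 72.89727020263672) [0.6547 0.3239 0.215 ]
[250 112  37  22 124] [274.2581 119.0726] ((269.85882568359375, 120.13529205322266), (37.09510803222656, 18.11369514465332), 12.52880859375) [0.6913 0.2279 0.215 ]
[252 192  25  19 276] [264.3841 199.7899] ((264.26287841796875, 200.7164764404297), (24.202281951904297, 17.572765350341797), 2.6025619506835938) [0.6148 0.2049 0.215 ]
[252 209  22  28 385] [262.9558 223.1766] ((263.5928039550781, 222.541259765625), (18.37776756286621, 24.06370735168457), 23.962486267089844) [0.5911 0.1963 0.215 ]
[ 0.1555  0.4918 -0.783   1.2789  0.3419  1.5049 -1.7417]
```

View pics/w2.png

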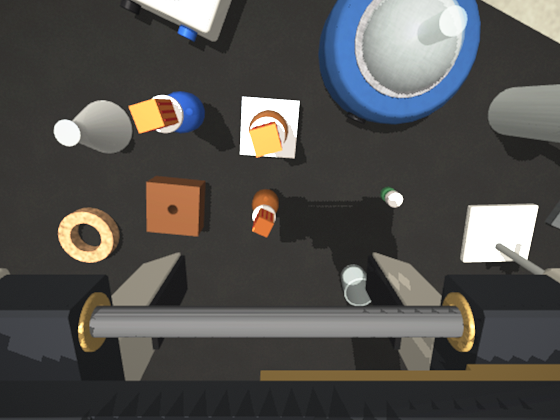

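Wrist view: the chosen amber funnel's cap top is at (265,139), tilted about -18° in the image, over the white block at (270,127). The small amber one is at (265,215), the blue one at (160,115).

```bash
python3 - <<'E'
from h import *
np.set_printoptions(precision=4,suppress=True)
w=dict(np.load("w2.npz"));h=hsv(w["img"])
print(h[139,265],w["img"][139,265])
m=np.zeros(h.shape[:2],bool);m[105:165,235:300]=(cv2.inRange(h,(14,120,190),(32,255,255))>0)[105:165,235:300]
b=max(blobs(m),key=lambda b:b[1][4]);r=cv2.minAreaRect(np.argwhere(b[0])[:,::-1].astype(np.float32));print(b[1],b[2],r)
P=np.array([plane(w,*p,.215) for p in cv2.boxPoints(r)]);print(P,P.mean(0))
for i in range(4):
    e=P[(i+1)%4]-P[i];print(np.linalg.norm(e),np.degrees(np.arctan2(e[1],e[0])))
t=snapshot("top");sd=snapshot("side");c=P.mean(0)
print("top px of centre",proj(t,c),"side",proj(sd,c), "block pred",proj(w,[c[0],c[1],.045]))
go([c[0],c[1],.25],30)
E
```

```text
[ 22 147 255] [255 217 108]
[249 124  33  33 721] [265.4341 139.7268] ((265.4688415527344, 139.88870239257812), (27.540767669677734, 26.92447280883789), 74.35775756835938)
[[0.672  0.2459 0.215 ]
 [0.6882 0.226  0.215 ]
 [0.6683 0.2093 0.215 ]
 [0.6516 0.2295 0.215 ]] [0.67   0.2277 0.215 ]
0.02562369319209306 -50.80326221778203
0.025953632449445978 -139.94252985715434
0.026223271906044045 129.5534952078076
0.026114822352661764 38.73776314836828
top px of centre [202.3445 154.4278] side [261.9113 139.411 ] block pred [268.7414 127.4724]
t 3.47 tcp [0.6304 0.1986 0.4125] yaw 23.89 dp tool mm [ 48.  -10.8 162.5] turn -0.107
```

Emit:
jog_arm(
  commands=[
    {"dp":[0,0,0],"turn":-0.09,"gripper":1},
    {"dp":[0,0,0],"turn":-0.09,"gripper":1},
    {"dp":[0,0,0],"turn":-0.092,"gripper":1},
    {"dp":[0.016,0.001,0.02],"turn":0,"gripper":1},
    {"dp":[0.016,0.001,0.03],"turn":0,"gripper":1},
    {"dp":[0.017,0.001,0.03],"turn":0,"gripper":1},
    {"dp":[0,0,0.03],"turn":0,"gripper":1},
    {"dp":[0,0,0.02],"turn":0,"gripper":1},
    {"dp":[0,0,0],"turn":0,"gripper":1},
    {"dp":[0,0,0],"turn":0,"gripper":1},
    {"dp":[0,0,0],"turn":0,"gripper":1},
  ],
)

```text
time_s: 4.38
tool_pos: [0.6704, 0.2297, 0.2845]
orientation: [0.941, 0.339, 0.001, 0.0]
ft_force: [-0.1, -0.2, 0.6]
gripper_width: 0.0917
grip_force: 0.0
```

```bash
python3 - <<'E'
from h import *
np.set_printoptions(precision=4,suppress=True)
w=snapshot("wrist");h=hsv(w["img"]);np.savez("w3.npz",**w)
for m,s,c in blobs(cv2.inRange(h,(14,110,190),(32,255,255))>0,300):
    r=cv2.minAreaRect(np.argwhere(m)[:,::-1].astype(np.float32));P=np.array([plane(w,*p,.215) for p in cv2.boxPoints(r)]);c=P.mean(0)
    e=P[1]-P[0];e2=P[2]-P[1];print(s,r,c,np.linalg.norm(e),np.linalg.norm(e2),np.degrees(np.arctan2(e[1],e[0])),np.degrees(np.arctan2(e2[1],e2[0])))
    go([c[0],c[1],.195],39.5)
E
```

```text
[  86  135   48   43 1787] ((109.49998474121094, 155.99998474121094), (46.99999237060547, 41.99999237060547), 0.0) [0.6459 0.3399 0.215 ] 0.025760926904490472 0.027972725019273708 30.15479333325472 -50.40458588006739
t 4.43 tcp [0.6705 0.2302 0.2852] yaw 39.61 dp tool mm [  50.6 -100.3   90.2] turn 0.002
[257 219  41  25 935] ((277.0, 231.0), (24.0, 40.0), 90.0) [0.6733 0.2307 0.215 ] 0.025680411292968768 0.01663926643457934 -50.41914202675705 -139.34719280311052
t 4.43 tcp [0.6705 0.2302 0.2852] yaw 39.61 dp tool mm [ 2.1  1.3 90.2] turn 0.002
```

```bash
python3 - <<'E'
from h import *
w=dict(np.load("w3.npz"));s,R=st()
for u in(257,277,297):
  p=plane(w,u,218.7,.215)-.013*R[:,0];print(np.round(1000*R.T@(p-s["tool_pos"]),1))
E
```

```text
[ -2.3 -11.5  70.2]
[-2.3  1.3 70.2]
[-2.3 14.2 70.2]
```

Emit:
jog_arm(
  commands=[
    {"dp":[-0.002,0.0013,0.015],"turn":0,"gripper":1},
    {"dp":[0,0,0.02],"turn":0,"gripper":1},
    {"dp":[0,0,0.02],"turn":0,"gripper":1},
    {"dp":[0,0,0.02],"turn":0,"gripper":1},
    {"dp":[0,0,0.015],"turn":0,"gripper":1},
    {"dp":[0,0,0],"turn":0,"gripper":1},
    {"dp":[0,0,0],"turn":0,"gripper":1},
    {"dp":[0,0,0],"turn":0,"gripper":-0.2},
    {"dp":[0,0,0],"turn":0,"gripper":-0.2},
    {"dp":[0,0,0],"turn":0,"gripper":-0.2},
    {"dp":[0,0,0],"turn":0,"gripper":-0.35},
    {"dp":[0,0,0],"turn":0,"gripper":-0.5},
    {"dp":[0,0,0],"turn":0,"gripper":-0.6},
    {"dp":[0,0,0],"turn":0,"gripper":-1},
    {"dp":[0,0,0],"turn":0,"gripper":-1},
    {"dp":[0,0,0],"turn":0,"gripper":-1},
    {"dp":[0,0,0],"turn":0,"gripper":-1},
  ],
  force=20,
)

```text
time_s: 5.85
tool_pos: [0.6686, 0.2282, 0.1924]
orientation: [0.941, 0.34, -0.0, 0.0]
ft_force: [1.1, 0.1, -0.0]
gripper_width: 0.0298
grip_force: 0.0
```

Emit:
jog_arm(
  commands=[
    {"dp":[0,0,0],"turn":0,"gripper":-1},
    {"dp":[0,0,0],"turn":0,"gripper":-1},
    {"dp":[0,0,0],"turn":0,"gripper":-1},
    {"dp":[0,0,0],"turn":0,"gripper":-1},
    {"dp":[0,0,-0.002],"turn":0,"gripper":-1},
    {"dp":[0,0,-0.004],"turn":0,"gripper":-1},
    {"dp":[0,0,-0.004],"turn":0,"gripper":-1},
    {"dp":[0,0,0],"turn":0,"gripper":-1},
  ],
)

```text
time_s: 6.52
tool_pos: [0.6691, 0.2285, 0.2036]
orientation: [0.941, 0.339, 0.001, -0.0]
ft_force: [0.5, 1.0, -3.0]
gripper_width: 0.0257
grip_force: 20.0
```

```bash
python3 - <<'E'
from h import *
go([.5764,-.2388,.40],25.9);s=observe();print(s["ft_force"],s["grip_force"],s["gripper_width"],s["torque"])
E
```

```text
t 6.52 tcp [0.6691 0.2285 0.2036] yaw 39.69 dp tool mm [-369.5  300.5 -196.8] turn 0.241
[ 0.51906764  1.02993292 -3.0136515 ] 19.97493714094162 0.025697079442156618 [ 0.00746775 -0.04428811  0.04957566]
```

Emit:
jog_arm(
  commands=[
    {"dp":[0,0,-0.01],"turn":0,"gripper":-1},
    {"dp":[0,0,-0.015],"turn":0,"gripper":-1},
    {"dp":[0,0,-0.02],"turn":0,"gripper":-1},
    {"dp":[0,0,-0.025],"turn":0,"gripper":-1},
    {"dp":[0,0,-0.025],"turn":0.03,"gripper":-1},
    {"dp":[0,0,-0.025],"turn":0.05,"gripper":-1},
    {"dp":[0,0,-0.025],"turn":0.05,"gripper":-1},
    {"dp":[0,0,-0.02],"turn":0.05,"gripper":-1},
    {"dp":[0,0,-0.02],"turn":0.04,"gripper":-1},
    {"dp":[0,0,-0.01],"turn":0.02,"gripper":-1},
    {"dp":[0,0,0],"turn":0,"gripper":-1},
  ],
)

```text
time_s: 7.43
tool_pos: [0.6693, 0.2294, 0.402]
orientation: [0.974, 0.224, 0.003, -0.001]
ft_force: [-0.6, 0.1, -2.2]
gripper_width: 0.0258
grip_force: 20.0
```

Emit:
jog_arm(
  commands=[
    {"dp":[-0.008,0.0075,0],"turn":0,"gripper":-1},
    {"dp":[-0.016,0.015,0],"turn":0,"gripper":-1},
    {"dp":[-0.024,0.0225,0],"turn":0,"gripper":-1},
    {"dp":[-0.024,0.0225,0],"turn":0,"gripper":-1},
    {"dp":[-0.024,0.0225,0],"turn":0,"gripper":-1},
    {"dp":[-0.024,0.0225,0],"turn":0,"gripper":-1},
    {"dp":[-0.024,0.0225,0],"turn":0,"gripper":-1},
    {"dp":[-0.024,0.0225,0],"turn":0,"gripper":-1},
    {"dp":[-0.024,0.0225,0],"turn":0,"gripper":-1},
    {"dp":[-0.024,0.0225,0],"turn":0,"gripper":-1},
    {"dp":[-0.024,0.0225,0],"turn":0,"gripper":-1},
    {"dp":[-0.024,0.0225,0],"turn":0,"gripper":-1},
    {"dp":[-0.024,0.0225,0],"turn":0,"gripper":-1},
    {"dp":[-0.024,0.0225,0],"turn":0,"gripper":-1},
    {"dp":[-0.024,0.0225,0],"turn":0,"gripper":-1},
    {"dp":[-0.024,0.0225,0],"turn":0,"gripper":-1},
    {"dp":[-0.024,0.0225,0],"turn":0,"gripper":-1},
    {"dp":[-0.018,0.018,0],"turn":0,"gripper":-1},
    {"dp":[0,0,0],"turn":0,"gripper":-1},
    {"dp":[0,0,0],"turn":0,"gripper":-1},
  ],
)

```text
time_s: 9.1
tool_pos: [0.4698, -0.2898, 0.3954]
orientation: [0.975, 0.222, -0.001, -0.001]
ft_force: [0.6, 0.7, -2.4]
gripper_width: 0.0261
grip_force: 20.0
```

```bash
python3 - <<'E'
from h import *
go([.473,-.289,.27],25.9);s=observe();print(s["ft_force"],s["grip_force"],s["gripper_width"],s["torque"],s["q"])
np.savez("w4.npz",**snapshot("wrist"));sd=snapshot("side")
w=np.load("w4.npz")["img"]
cv2.imwrite("pics/w4.png",np.vstack([w[60:420],])[:,:,::-1]);np.savez("s4.npz",**sd)
E
```

```text
t 9.1 tcp [ 0.4698 -0.2898  0.3954] yaw 25.67 dp tool mm [  3.5   1.  125.4] turn -0.004
[ 0.57010106  0.74741612 -2.42867176] 19.999170899391174 0.026100494407489825 [ 0.06658763 -0.02323751  0.06519709] [ 1.03826302  0.23652329 -0.64443533  1.58871309  0.14392674  1.36832206
 -0.74506771]
```

View pics/w4.png

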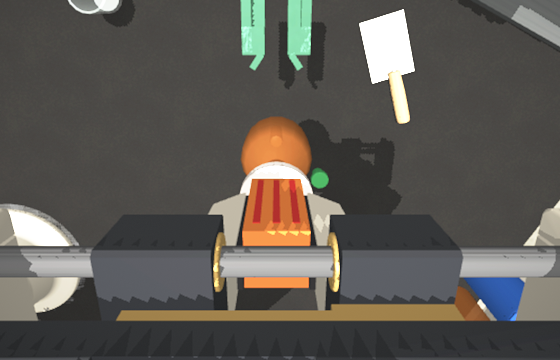

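The wrist view (crop offset 60 rows) shows the funnel hanging upright in the grip: cap col ~277, white collar front near row 221. The hook mouth is straight ahead, slot col ~276, row ~125.

```bash
python3 - <<'E'
from h import *
np.set_printoptions(precision=1,suppress=True)
w=dict(np.load("w4.npz"));s,R=st();h=hsv(w["img"])
m=cv2.inRange(h,(0,0,190),(179,60,255))>0
m[:200]=0;m[262:]=0;m[:,:230]=0;m[:,325:]=0
b=max(blobs(m),key=lambda b:b[1][4]);print(b[1])
T=lambda u,v,dz:1000*R.T@(plane(w,u,v,s["tool_pos"][2]+dz)-s["tool_pos"])
x,y,ww,hh=b[1][:4]
print("front edge",T(x+ww/2,y,-.038),T(x+ww/2,y,-.031))
for r in range(y,y+hh,4):
    c=np.where(b[0][r])[0];print(r,c.min(),c.max())
g=cv2.inRange(h,(60,40,30),(95,255,255))>0
for r in range(50,130,5):
    c=np.where(g[r,230:330])[0]
    if len(c):
        k=np.where(np.diff(c)>1)[0];print(r,c.min()+230,c.max()+231,[(int(c[i])+231,int(c[i+1])+230) for i in k])
print("front lip tool",T(276,115,.195-s["tool_pos"][2]),"green col",w["img"][105:125,246,1])
# bulb centre columns
o=cv2.inRange(h,(5,120,60),(20,255,255))>0
for r in (185,195,205,210):
    c=np.where(o[r,200:350])[0];print("bulb",r,c.min()+200,c.max()+201)
E
```

```text
[ 230  222   95   40 1198]
front edge [17.3  3.3 38. ] [19.7  3.3 31. ]
222 269 283
226 258 293
230 252 299
234 249 303
238 246 305
242 244 308
246 242 310
250 241 311
254 240 312
258 231 322
50 240 313 [(265, 287)]
55 240 313 [(265, 288)]
60 240 312 [(265, 288)]
65 240 312 [(265, 287)]
70 240 312 [(265, 287)]
75 241 312 [(265, 287)]
80 241 312 [(265, 287)]
85 241 312 [(265, 287)]
90 241 311 [(265, 287)]
95 241 311 [(265, 287)]
100 241 311 [(265, 287)]
105 241 311 [(265, 287)]
110 242 311 [(265, 287)]
115 243 310 [(265, 288)]
120 253 299 [(262, 290)]
125 250 303 [(259, 293)]
front lip tool [ 67.4   2.7 201.3] green col [255 254 254 254 253 252 247 235 230 202 118  74  77  76  76  74  74  75
  76  75]
bulb 185 254 299
bulb 195 247 306
bulb 205 243 310
bulb 210 242 311
```

Emit:
jog_arm(
  commands=[
    {"dp":[0,0,0.01],"turn":0,"gripper":-1},
    {"dp":[0,0,0.02],"turn":0,"gripper":-1},
    {"dp":[0,0,0.02],"turn":0,"gripper":-1},
    {"dp":[0,0,0.02],"turn":0,"gripper":-1},
    {"dp":[0,0,0.02],"turn":0,"gripper":-1},
    {"dp":[0,0,0.02],"turn":0,"gripper":-1},
    {"dp":[0,0,0.02],"turn":0,"gripper":-1},
    {"dp":[0,0,0.01],"turn":0,"gripper":-1},
    {"dp":[0,0,0.005],"turn":0,"gripper":-1},
    {"dp":[0,0,0],"turn":0,"gripper":-1},
    {"dp":[0,0,0],"turn":0,"gripper":-1},
    {"dp":[0,0,0],"turn":0,"gripper":-1},
  ],
)

```text
time_s: 10.2
tool_pos: [0.4735, -0.2877, 0.2537]
orientation: [0.974, 0.225, 0.001, 0.001]
ft_force: [-0.9, 0.6, -2.3]
gripper_width: 0.0259
grip_force: 20.0
```

```bash
python3 - <<'E'
from h import *
np.set_printoptions(precision=1,suppress=True)
w=snapshot("wrist");s,R=st();h=hsv(w["img"]);go([.5764,-.2388,.23],25.9);print(s["ft_force"])
T=lambda u,v,z:1000*R.T@(plane(w,u,v,z)-s["tool_pos"])
g=cv2.inRange(h,(60,40,30),(95,255,255))>0
for r in range(20,150,6):
    c=np.where(g[r,190:370])[0]
    if len(c):
        k=np.where(np.diff(c)>1)[0];print(r,c.min()+190,c.max()+191,[(int(c[i])+191,int(c[i+1])+190) for i in k])
b=max(blobs(g[:200]),key=lambda b:b[1][4]);print(b[1]);
m=cv2.inRange(h,(0,0,190),(179,60,255))>0
for r in(225,235,245,250):
    c=np.where(m[r,230:325])[0];print(r,c.min()+230,c.max()+231)
sd=snapshot("side");cv2.imwrite("pics/s5.png",np.vstack([cv2.resize(sd["img"][170:320,300:500],None,fx=3,fy=3,interpolation=2)])[:,:,::-1]);cv2.imwrite("pics/w5.png",w["img"][:,:,::-1])
E
```

```text
t 10.25 tcp [ 0.5 -0.3  0.3] yaw 25.96 dp tool mm [114.    1.   23.9] turn 0.001
[-0.4  0.3 -1.8]
20 213 340 [(257, 296)]
26 213 340 [(257, 296)]
32 214 340 [(257, 296)]
38 214 339 [(257, 296)]
44 214 339 [(257, 296)]
50 214 339 [(257, 296)]
56 215 338 [(257, 296)]
62 215 338 [(257, 296)]
68 215 338 [(257, 295)]
74 215 337 [(258, 295)]
80 216 337 [(258, 295)]
86 216 337 [(257, 295)]
92 216 336 [(258, 295)]
98 216 336 [(257, 294)]
104 217 336 [(258, 294)]
110 217 335 [(258, 294)]
116 217 335 [(258, 294)]
122 217 335 [(258, 294)]
128 218 335 [(258, 294)]
134 241 310 [(256, 296)]
140 237 314 [(252, 300)]
146 233 318 [(248, 304)]
[  212     0   129   158 12277]
225 260 292
235 248 305
245 242 310
250 241 312
```

View pics/w5.png

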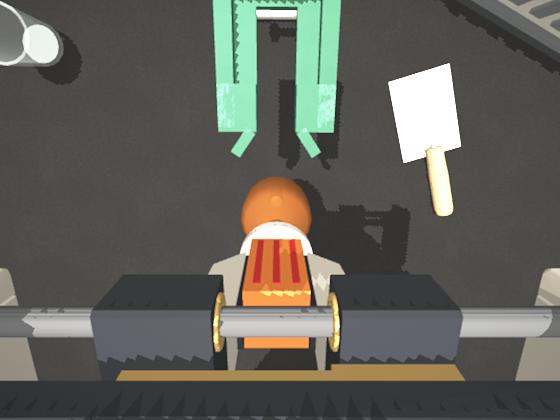

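The wrist view shows the slot (cols 258–294) centred on the collar (col 276) and the mouth tips at row ~155. Above the lip there is clearance, so I advance with the neck into the slot.

Emit:
jog_arm(
  commands=[
    {"dp":[0.005,0,0],"turn":0,"gripper":-1},
    {"dp":[0.01,0,0],"turn":0,"gripper":-1},
    {"dp":[0.01,0,0],"turn":0,"gripper":-1},
    {"dp":[0.01,0,0],"turn":0,"gripper":-1},
    {"dp":[0.01,0,0],"turn":0,"gripper":-1},
    {"dp":[0.01,0,0],"turn":0,"gripper":-1},
    {"dp":[0.01,0,0],"turn":0,"gripper":-1},
    {"dp":[0.01,0,0],"turn":0,"gripper":-1},
    {"dp":[0.005,0,0],"turn":0,"gripper":-1},
    {"dp":[0,0,0],"turn":0,"gripper":-1},
    {"dp":[0,0,0],"turn":0,"gripper":-1},
  ],
)

```text
time_s: 11.22
tool_pos: [0.5446, -0.2523, 0.2522]
orientation: [0.974, 0.225, -0.0, -0.0]
ft_force: [1.0, 0.0, -2.2]
gripper_width: 0.0256
grip_force: 20.0
```

```bash
python3 - <<'E'
from h import *
np.set_printoptions(precision=4,suppress=True)
w=snapshot("wrist");go([.5764,-.2388,.23],25.9);print(observe()["ft_force"])
sd=snapshot("side")
a=cv2.resize(sd["img"][150:290,330:450],None,fx=4,fy=4,interpolation=2);b=w["img"][20:320,130:430];b=cv2.resize(b,(300,560)) if 0 else cv2.copyMakeBorder(b,0,260,0,0,0)
cv2.imwrite("pics/s6.png",np.hstack([a,b])[:,:,::-1])
E
```

```text
t 11.27 tcp [ 0.5441 -0.2528  0.2522] yaw 25.94 dp tool mm [35.2  1.6 22.2] turn 0.001
[ 0.0025 -0.585  -2.3316]
```

View pics/s6.png

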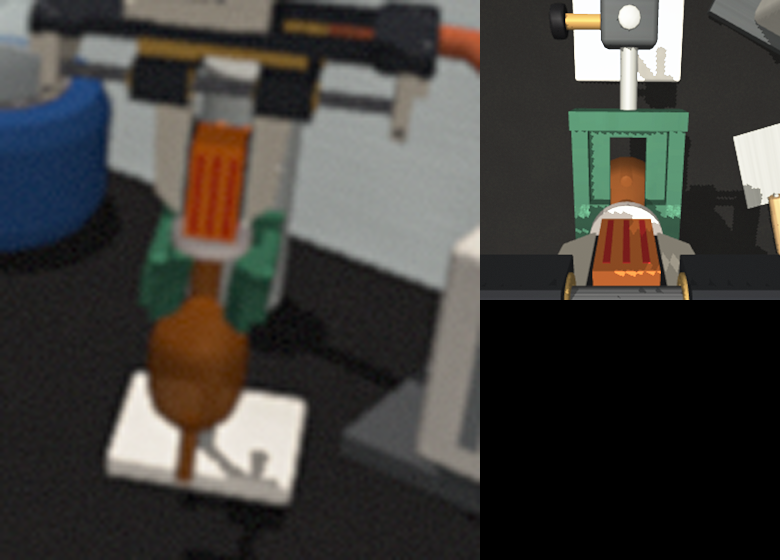

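The neck is inside the slot: side view collar at ~(212,240) in the crop, above the tines, and col-centred in the wrist view. Now I feel for the lip.

Emit:
jog_arm(
  commands=[
    {"dp":[0,0,0.003],"turn":0,"gripper":-1},
    {"dp":[0,0,0.003],"turn":0,"gripper":-1},
    {"dp":[0,0,0.003],"turn":0,"gripper":-1},
    {"dp":[0,0,0.001],"turn":0,"gripper":-1},
    {"dp":[0,0,0],"turn":0,"gripper":-1},
    {"dp":[0,0,0],"turn":0,"gripper":-1},
  ],
)

```text
time_s: 11.82
tool_pos: [0.5443, -0.2526, 0.2423]
orientation: [0.974, 0.224, -0.0, -0.0]
ft_force: [0.5, 0.9, -2.7]
gripper_width: 0.0257
grip_force: 20.0
```

Emit:
jog_arm(
  commands=[
    {"dp":[0,0,0.001],"turn":0,"gripper":-1},
    {"dp":[0,0,0.001],"turn":0,"gripper":-1},
    {"dp":[0,0,0],"turn":0,"gripper":-1},
  ],
)

```text
time_s: 12.07
tool_pos: [0.5444, -0.2525, 0.2403]
orientation: [0.974, 0.224, -0.0, -0.0]
ft_force: [-0.3, -0.4, -2.4]
gripper_width: 0.0262
grip_force: 20.0
```

Emit:
jog_arm(
  commands=[
    {"dp":[0,0,0.001],"turn":0,"gripper":-1},
    {"dp":[0,0,0.001],"turn":0,"gripper":-1},
    {"dp":[0,0,0],"turn":0,"gripper":-1},
  ],
)

```text
time_s: 12.32
tool_pos: [0.5443, -0.2525, 0.2382]
orientation: [0.974, 0.224, -0.0, -0.0]
ft_force: [-0.1, -0.7, -2.8]
gripper_width: 0.0259
grip_force: 20.0
```

Collar is at about 0.200. I continue in 1 mm steps.

Emit:
jog_arm(
  commands=[
    {"dp":[0,0,0.001],"turn":0,"gripper":-1},
    {"dp":[0,0,0],"turn":0,"gripper":-1},
  ],
)

```text
time_s: 12.48
tool_pos: [0.5444, -0.2525, 0.2372]
orientation: [0.974, 0.224, -0.0, -0.0]
ft_force: [-0.4, 0.1, -1.7]
gripper_width: 0.026
grip_force: 20.0
```

Emit:
jog_arm(
  commands=[
    {"dp":[0,0,0.001],"turn":0,"gripper":-1},
    {"dp":[0,0,0],"turn":0,"gripper":-1},
  ],
)

```text
time_s: 12.65
tool_pos: [0.5444, -0.2525, 0.2363]
orientation: [0.974, 0.224, -0.0, -0.0]
ft_force: [0.1, 0.5, -2.4]
gripper_width: 0.026
grip_force: 20.0
```

Emit:
jog_arm(
  commands=[
    {"dp":[0,0,0.001],"turn":0,"gripper":-1},
    {"dp":[0,0,0],"turn":0,"gripper":-1},
  ],
)

```text
time_s: 12.82
tool_pos: [0.5444, -0.2525, 0.2353]
orientation: [0.974, 0.224, -0.0, -0.0]
ft_force: [0.1, -1.5, -1.9]
gripper_width: 0.0259
grip_force: 20.0
```

Emit:
jog_arm(
  commands=[
    {"dp":[0,0,0.001],"turn":0,"gripper":-1},
    {"dp":[0,0,0],"turn":0,"gripper":-1},
  ],
)

```text
time_s: 12.98
tool_pos: [0.5444, -0.2525, 0.2343]
orientation: [0.974, 0.225, -0.0, -0.0]
ft_force: [0.4, 1.0, -1.7]
gripper_width: 0.0258
grip_force: 20.0
```

Emit:
jog_arm(
  commands=[
    {"dp":[0,0,0.001],"turn":0,"gripper":-1},
    {"dp":[0,0,0],"turn":0,"gripper":-1},
  ],
)

```text
time_s: 13.15
tool_pos: [0.5445, -0.2526, 0.2336]
orientation: [0.974, 0.224, 0.0, 0.0]
ft_force: [-0.5, 0.2, -0.8]
gripper_width: 0.026
grip_force: 20.0
```

Emit:
jog_arm(
  commands=[
    {"dp":[0,0,0.001],"turn":0,"gripper":-1},
    {"dp":[0,0,0],"turn":0,"gripper":-1},
  ],
)

```text
time_s: 13.32
tool_pos: [0.5446, -0.2527, 0.2332]
orientation: [0.974, 0.224, 0.0, 0.0]
ft_force: [-2.0, 1.0, 3.7]
gripper_width: 0.0258
grip_force: 20.0
```

Lip contact came at TCP z ≈ 0.234. I lift about 2.5 mm clear and slide in toward the back stop.

Emit:
jog_arm(
  commands=[
    {"dp":[0,0,-0.002],"turn":0,"gripper":-1},
    {"dp":[0,0,-0.002],"turn":0,"gripper":-1},
    {"dp":[0,0,0],"turn":0,"gripper":-1},
    {"dp":[0.004,0,0],"turn":0,"gripper":-1},
    {"dp":[0.004,0,0],"turn":0,"gripper":-1},
    {"dp":[0.004,0,0],"turn":0,"gripper":-1},
    {"dp":[0.004,0,0],"turn":0,"gripper":-1},
    {"dp":[0.004,0,0],"turn":0,"gripper":-1},
    {"dp":[0.004,0,0],"turn":0,"gripper":-1},
    {"dp":[0.003,0,0],"turn":0,"gripper":-1},
    {"dp":[0.002,0,0],"turn":0,"gripper":-1},
    {"dp":[0.001,0,0],"turn":0,"gripper":-1},
    {"dp":[0,0,0],"turn":0,"gripper":-1},
    {"dp":[0,0,0],"turn":0,"gripper":-1},
  ],
)

```text
time_s: 14.48
tool_pos: [0.5713, -0.2395, 0.2364]
orientation: [0.974, 0.224, -0.0, 0.0]
ft_force: [-0.3, -0.2, -2.0]
gripper_width: 0.0264
grip_force: 20.0
```

```bash
python3 - <<'E'
from h import *
np.set_printoptions(precision=4,suppress=True)
go([.5764,-.2388,.2365],25.9);s,R=st();print("tool force",R.T@s["ft_force"])
w=snapshot("wrist");h=hsv(w["img"])
m=cv2.inRange(h,(0,0,170),(179,60,255))>0;g=cv2.inRange(h,(60,40,30),(95,255,255))>0
print("col 276 G",[(r,int(m[r,276]),int(g[r,276])) for r in range(150,235,4)])
for r in(225,235,245):
    c=np.where(m[r,230:325])[0];k=np.where(g[r,150:400])[0];print(r,c.min()+230,c.max()+231,k.min()+150 if len(k) else 0,k.max()+151 if len(k) else 0)
E
```

```text
t 14.48 tcp [ 0.5713 -0.2395  0.2364] yaw 25.94 dp tool mm [ 4.9  1.6 -0.1] turn 0.001
tool force [-0.3444  0.0066  1.9783]
col 276 G [(150, 1, 0), (154, 1, 0), (158, 1, 0), (162, 1, 0), (166, 1, 0), (170, 1, 0), (174, 1, 0), (178, 1, 0), (182, 1, 0), (186, 1, 0), (190, 0, 1), (194, 0, 1), (198, 0, 1), (202, 0, 1), (206, 0, 1), (210, 0, 1), (214, 0, 0), (218, 0, 0), (222, 0, 0), (226, 1, 0), (230, 1, 0), (234, 0, 0)]Traceback (most recent call last):
  File "<stdin>", line 8, in <module>
    return umr_minimum(a, axis, None, out, keepdims, initial, where)
ValueError: zero-size array to reduction operation minimum which has no identity
```

Emit:
jog_arm(
  commands=[
    {"dp":[0.001,0,0],"turn":0,"gripper":-1},
    {"dp":[0.001,0,0],"turn":0,"gripper":-1},
    {"dp":[0.001,0,0],"turn":0,"gripper":-1},
    {"dp":[0,0,0],"turn":0,"gripper":-1},
  ],
)

```text
time_s: 14.87
tool_pos: [0.5743, -0.238, 0.2365]
orientation: [0.974, 0.225, 0.0, -0.0]
ft_force: [-0.3, -0.6, -1.8]
gripper_width: 0.0262
grip_force: 20.0
```

Emit:
jog_arm(
  commands=[
    {"dp":[0.001,0,0],"turn":0,"gripper":-1},
    {"dp":[0,0,0],"turn":0,"gripper":-1},
  ],
)

```text
time_s: 15.03
tool_pos: [0.5752, -0.2376, 0.2365]
orientation: [0.974, 0.225, 0.0, 0.0]
ft_force: [0.4, 0.3, -2.0]
gripper_width: 0.0256
grip_force: 20.0
```

Emit:
jog_arm(
  commands=[
    {"dp":[0.001,0,0],"turn":0,"gripper":-1},
    {"dp":[0,0,0],"turn":0,"gripper":-1},
  ],
)

```text
time_s: 15.2
tool_pos: [0.5761, -0.2371, 0.2365]
orientation: [0.974, 0.225, 0.0, 0.0]
ft_force: [-0.4, 1.7, -2.0]
gripper_width: 0.0257
grip_force: 20.0
```

Emit:
jog_arm(
  commands=[
    {"dp":[0.001,0,0],"turn":0,"gripper":-1},
    {"dp":[0,0,0],"turn":0,"gripper":-1},
  ],
)

```text
time_s: 15.37
tool_pos: [0.577, -0.2367, 0.2365]
orientation: [0.974, 0.225, 0.0, -0.0]
ft_force: [-0.4, -0.9, -2.1]
gripper_width: 0.026
grip_force: 20.0
```

Emit:
jog_arm(
  commands=[
    {"dp":[0.001,0,0],"turn":0,"gripper":-1},
    {"dp":[0,0,0],"turn":0,"gripper":-1},
  ],
)

```text
time_s: 15.53
tool_pos: [0.5776, -0.2365, 0.2364]
orientation: [0.974, 0.224, -0.0, 0.0]
ft_force: [-0.1, -0.4, -2.7]
gripper_width: 0.026
grip_force: 20.0
```

Emit:
jog_arm(
  commands=[
    {"dp":[0.001,0,0],"turn":0,"gripper":-1},
    {"dp":[0,0,0],"turn":0,"gripper":-1},
  ],
)

```text
time_s: 15.7
tool_pos: [0.5777, -0.2364, 0.2363]
orientation: [0.975, 0.224, -0.001, 0.0]
ft_force: [-3.1, -1.0, 0.2]
gripper_width: 0.0263
grip_force: 20.0
```

Emit:
jog_arm(
  commands=[
    {"dp":[0.001,0,0],"turn":0,"gripper":-1},
    {"dp":[0,0,0],"turn":0,"gripper":-1},
  ],
)

```text
time_s: 15.87
tool_pos: [0.5779, -0.2365, 0.2361]
orientation: [0.975, 0.224, -0.002, 0.0]
ft_force: [-5.8, -2.1, 0.4]
gripper_width: 0.0258
grip_force: 20.0
```

Back stop felt at TCP (0.5776,-0.2365). I back off 2.5 mm from contact (4.9 mm commanded).

Emit:
jog_arm(
  commands=[
    {"dp":[-0.0025,0,0],"turn":0,"gripper":-1},
    {"dp":[-0.0024,0,0],"turn":0,"gripper":-1},
    {"dp":[0,0,0],"turn":0,"gripper":-1},
    {"dp":[0,0,0],"turn":0,"gripper":-1},
    {"dp":[0,0,0],"turn":0,"gripper":-1},
  ],
)

```text
time_s: 16.28
tool_pos: [0.5755, -0.2374, 0.2366]
orientation: [0.974, 0.225, 0.0, -0.0]
ft_force: [0.1, -0.1, -2.6]
gripper_width: 0.026
grip_force: 20.0
```

```bash
python3 - <<'E'
from h import *
np.set_printoptions(precision=4,suppress=True)
go([.5753,-.2376,.2255],25.9);s,R=st();print(R,s["ft_force"])
w=snapshot("wrist");h=hsv(w["img"])
m=cv2.inRange(h,(0,0,120),(179,70,255))>0;g=cv2.inRange(h,(60,40,30),(95,255,255))>0
for r in range(190,250,5):
    c=np.where(m[r,230:325])[0];k=np.where(g[r,150:400])[0];print(r,(c.min()+230,c.max()+231) if len(c) else 0,(k.min()+150,k.max()+151) if len(k) else 0)
cv2.imwrite("pics/w7.png",cv2.resize(w["img"][150:270,190:370],None,fx=4,fy=4)[:,:,::-1])
E
```

```text
t 16.28 tcp [ 0.5755 -0.2374  0.2366] yaw 25.96 dp tool mm [-0.3  0.1 11.1] turn 0.001
[[ 0.8991  0.4377  0.0009]
 [ 0.4377 -0.8991  0.0002]
 [ 0.0009  0.0002 -1.    ]] [ 0.0718 -0.111  -2.5636]
190 (np.int64(270), np.int64(286)) (np.int64(223), np.int64(332))
195 (np.int64(274), np.int64(282)) (np.int64(220), np.int64(336))
200 0 (np.int64(217), np.int64(339))
205 0 (np.int64(216), np.int64(340))
210 0 (np.int64(216), np.int64(340))
215 0 (np.int64(217), np.int64(340))
220 0 (np.int64(217), np.int64(340))
225 (np.int64(260), np.int64(292)) (np.int64(219), np.int64(337))
230 (np.int64(253), np.int64(296)) (np.int64(220), np.int64(336))
235 (np.int64(250), np.int64(303)) (np.int64(220), np.int64(336))
240 (np.int64(246), np.int64(308)) (np.int64(220), np.int64(336))
245 (np.int64(243), np.int64(310)) (np.int64(221), np.int64(335))
```

View pics/w7.png

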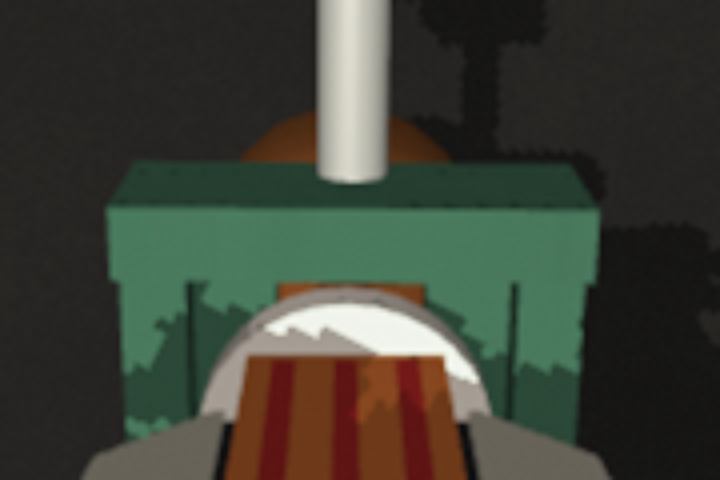

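The view shows the collar between the pocket walls (crop cols 190 and 517, collar centre ~347, hook centre ~354), about 0.8 mm off sideways. I correct that and lower gently.

Emit:
jog_arm(
  commands=[
    {"dp":[0,0.0008,0],"turn":0,"gripper":-1},
    {"dp":[0,0,0.001],"turn":0,"gripper":-1},
    {"dp":[0,0,0.001],"turn":0,"gripper":-1},
    {"dp":[0,0,0.001],"turn":0,"gripper":-1},
    {"dp":[0,0,0.001],"turn":0,"gripper":-1},
    {"dp":[0,0,0],"turn":0,"gripper":-1},
  ],
)

```text
time_s: 16.83
tool_pos: [0.5753, -0.2383, 0.2321]
orientation: [0.974, 0.225, -0.0, -0.0]
ft_force: [0.2, -0.5, -2.3]
gripper_width: 0.026
grip_force: 20.0
```

Emit:
jog_arm(
  commands=[
    {"dp":[0,0,0.001],"turn":0,"gripper":-1},
    {"dp":[0,0,0.001],"turn":0,"gripper":-1},
    {"dp":[0,0,0],"turn":0,"gripper":-1},
  ],
)

```text
time_s: 17.08
tool_pos: [0.5753, -0.2383, 0.2302]
orientation: [0.974, 0.224, -0.0, -0.0]
ft_force: [-1.0, 0.7, -3.4]
gripper_width: 0.0258
grip_force: 20.0
```

Past the lip level and free. I continue.

Emit:
jog_arm(
  commands=[
    {"dp":[0,0,0.001],"turn":0,"gripper":-1},
    {"dp":[0,0,0.001],"turn":0,"gripper":-1},
    {"dp":[0,0,0.001],"turn":0,"gripper":-1},
    {"dp":[0,0,0],"turn":0,"gripper":-1},
  ],
)

```text
time_s: 17.42
tool_pos: [0.5753, -0.2383, 0.2272]
orientation: [0.974, 0.225, -0.0, -0.0]
ft_force: [0.6, -0.3, -2.4]
gripper_width: 0.0262
grip_force: 20.0
```

Emit:
jog_arm(
  commands=[
    {"dp":[0,0,0.001],"turn":0,"gripper":-1},
    {"dp":[0,0,0.001],"turn":0,"gripper":-1},
    {"dp":[0,0,0],"turn":0,"gripper":-1},
  ],
)

```text
time_s: 17.67
tool_pos: [0.5753, -0.2383, 0.2252]
orientation: [0.974, 0.224, -0.0, -0.0]
ft_force: [0.1, 1.2, -3.1]
gripper_width: 0.0259
grip_force: 20.0
```

Emit:
jog_arm(
  commands=[
    {"dp":[0,0,0.001],"turn":0,"gripper":-1},
    {"dp":[0,0,0],"turn":0,"gripper":-1},
  ],
)

```text
time_s: 17.83
tool_pos: [0.5754, -0.2384, 0.2243]
orientation: [0.974, 0.224, -0.0, -0.0]
ft_force: [0.4, 0.7, -2.2]
gripper_width: 0.0256
grip_force: 20.0
```

Emit:
jog_arm(
  commands=[
    {"dp":[0,0,0.001],"turn":0,"gripper":-1},
    {"dp":[0,0,0],"turn":0,"gripper":-1},
  ],
)

```text
time_s: 18.0
tool_pos: [0.5756, -0.2384, 0.2237]
orientation: [0.974, 0.225, 0.0, 0.0]
ft_force: [0.3, 0.6, -0.1]
gripper_width: 0.026
grip_force: 20.0
```

Contact at the floor height (0.2237, 10 mm below the lip contact). I seat it lightly and release slowly.

Emit:
jog_arm(
  commands=[
    {"dp":[0,0,0.0005],"turn":0,"gripper":-1},
    {"dp":[0,0,0],"turn":0,"gripper":-1},
    {"dp":[0,0,0],"turn":0,"gripper":-1},
  ],
  force=8,
)

```text
time_s: 18.25
tool_pos: [0.5756, -0.2384, 0.2235]
orientation: [0.974, 0.224, 0.0, 0.0]
ft_force: [-1.2, 1.2, 2.9]
gripper_width: 0.026
grip_force: 8.0
```

Emit:
jog_arm(
  commands=[
    {"dp":[0,0,0],"turn":0,"gripper":-0.4},
    {"dp":[0,0,0],"turn":0,"gripper":-0.3},
    {"dp":[0,0,0],"turn":0,"gripper":-0.1},
    {"dp":[0,0,0],"turn":0,"gripper":0.1},
    {"dp":[0,0,0],"turn":0,"gripper":0.1},
    {"dp":[0,0,0],"turn":0,"gripper":0.1},
    {"dp":[0,0,0],"turn":0,"gripper":0.1},
  ],
)

```text
time_s: 18.83
tool_pos: [0.5755, -0.2383, 0.2229]
orientation: [0.974, 0.224, 0.0, -0.0]
ft_force: [0.2, 0.4, -0.2]
gripper_width: 0.0502
grip_force: 0.0
```

```bash
python3 - <<'E'
from h import *
s=observe();print(s["time_s"],s["tool_pos"],s["ft_force"],s["gripper_width"])
w=snapshot("wrist");sd=snapshot("side")
a=cv2.resize(sd["img"][150:290,330:450],None,fx=4,fy=4,interpolation=2);b=cv2.copyMakeBorder(w["img"][120:420,130:430],0,260,0,0,0)
cv2.imwrite("pics/s8.png",np.hstack([a,b])[:,:,::-1])
E
```

```text
18.8333 [ 0.57549249 -0.23834233  0.22290556] [ 0.15516689  0.36197543 -0.2378413 ] 0.050226988548560454
```

View pics/s8.png

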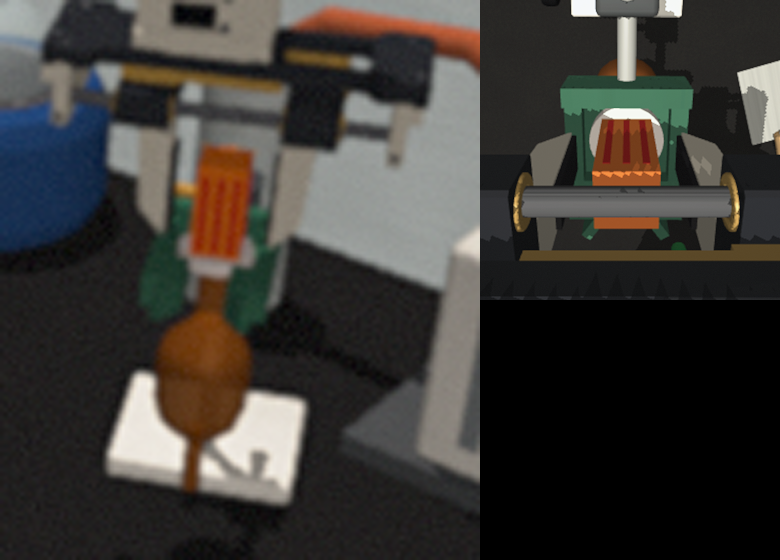

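The funnel hangs upright with its collar between the tines (wrist crop ~(625,135), cap at (222,200) in the side crop) and the fingers open. I retreat straight up.

Emit:
jog_arm(
  commands=[
    {"dp":[0,0,-0.005],"turn":0,"gripper":0.1},
    {"dp":[0,0,-0.01],"turn":0,"gripper":0.1},
    {"dp":[0,0,-0.015],"turn":0,"gripper":0.1},
    {"dp":[0,0,-0.02],"turn":0,"gripper":0.1},
    {"dp":[0,0,-0.03],"turn":0,"gripper":0.1},
    {"dp":[0,0,-0.03],"turn":0,"gripper":0.1},
    {"dp":[0,0,-0.03],"turn":0,"gripper":0.1},
    {"dp":[0,0,-0.02],"turn":0,"gripper":0.1},
    {"dp":[0,0,0],"turn":0,"gripper":0.1},
    {"dp":[0,0,0],"turn":0,"gripper":0.1},
    {"dp":[0,0,0],"turn":0,"gripper":0.1},
    {"dp":[0,0,0],"turn":0,"gripper":0.1},
  ],
)

```text
time_s: 19.93
tool_pos: [0.5747, -0.2383, 0.3817]
orientation: [0.974, 0.224, -0.001, -0.001]
ft_force: [-0.6, 1.0, 0.1]
gripper_width: 0.0506
grip_force: 0.0
```

```bash
python3 - <<'E'
from h import *
np.set_printoptions(precision=4,suppress=True)
s=observe();print(s["time_s"],s["tool_pos"],s["ft_force"])
sd=snapshot("side");h=hsv(sd["img"])
for m,S,c in blobs(cv2.inRange(h,(6,180,150),(18,255,255))>0,40):
    if 360<c[0]<410: print("cap px",S,c)
ex=np.array([.8996,.4368]);c=np.array([.5753,-.2384])
for hz in(.185+.060,.185+.007,.185-.150): print("pred cap top/collar/tip",proj(sd,[*c,hz]))
am=cv2.inRange(h,(5,120,40),(18,255,255))>0
for r in range(185,275,6):
    k=np.where(am[r,355:420])[0]
    if len(k):print(r,k.min()+355,k.max()+355)
E
```

```text
19.9333 [ 0.5747 -0.2383  0.3817] [-0.622   1.0352  0.1067]
cap px [380 187  13   6  57] [386.5088 189.1754]
pred cap top/collar/tip [385.2196 190.6798]
pred cap top/collar/tip [382.7258 212.9977]
pred cap top/collar/tip [376.0281 272.937 ]
191 380 392
197 372 391
203 378 391
209 378 390
221 380 386
227 378 385
233 371 389
239 369 392
245 370 392
251 370 389
257 375 385
263 377 379
269 376 378
```

The predicted and measured pixels agree from cap to stem tip, so the funnel is seated and upright.

```bash
python3 -c "
from workcell import hand_in
print(hand_in())"
```

```text
the job is handed in; nothing more can be done
None
```

The amber funnel now hangs upright on the green hook, its collar down on the pocket floor; the gripper let go and moved clear, and I handed the job in at about 20 s of the 61 s allowed.

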